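Move the wet round lamp base to the free drying rack

ROBOT

A 6-joint arm with a two-finger parallel gripper is mounted at the origin on the work surface. World frame = base frame: x ahead of the robot, y to its left, z up, the work surface at z = 0. Lengths are in m, angles in rad, forces in N, time in s.
With the tool pointing down it reaches from about 0.425 to 1.125 m from the base axis. Payload 14.9 kg.
Tool frame: the origin (TCP) lies midway between the tips of the shut fingers; the grasp point (between the pads) lies 19 mm behind it; z points along the fingers, y is the line along which they close (so a half turn about z gives the same grasp; the last joint's range is limited). The gripper opens to 91 mm and grips with 3 to 60 N. Pads are 32 mm wide; open, the fingers measure 118 mm over their backs; the gripper's body (76 mm by 178 mm) begins 60 mm behind the grasp point.
Start: joints at [1.241, 0.379, 1.734, -0, 1.028, -0.033], TCP at [0.205, 0.669, 0.214] pointing down, gripper open.
Joint ranges: [-2.77, 2.77], [-0.74, 2.19], [0, 2.66], [-1.06, 4.2], [0.31, 2.87], [-3.08, 3.08]. Speed limits (rad/s): [1.89, 1.89, 2.39, 3.14, 3.14, 3.14].

INTERFACE

Orientations are given as a 3x3 rotation matrix whose columns are the frame's x, y, z axes.
In Python, from rig import ctrl gives the robot as it stands.
- The arm moves only by the tool drive_tool, never from a script. Its argument "plan" is a list of rows, each an object with "delta_pos": the shift along the tool's x, y, z in m, a list of three; "dr": the turn, a rotation vector about the tool's x, y, z in rad, a list of three; "grip": the closure, from 0 (fully open) to 1 (shut). In form: [{"delta_pos": [dx, dy, dz], "dr": [rx, ry, rz], "grip": grip}, ...]. A call has 1 to 8 rows; each row is the pose to reach, as a shift and turn from the pose commanded when the call began, along the tool's axes at that moment; what a row does not reach only later rows make up. A row lasts 1/8 s, in which the tool goes at most 62.5 mm and 10.7 degrees, less where a joint would pass 70% of its speed; a pose out of reach is approached as far as the arm can. A call with a gripper value outside its range is refused whole. The fingers move at their own pace and stop on an object; "force" is the grip in N (left out, the last holds). Time passes only in rows, so rows that repeat a pose let the fingers close. It gives the time, the measured TCP pose, the force, the opening and the grip force at its end, in the units of the state.
- ctrl.get_state(): the state, without advancing time (a new reading comes with each control period).
- ctrl.grab_frame(name): name is "scene" or "top"; returns a dict with "img" (400x640x3 uint8, blue, green, red), "vfov" (degrees; the focal length in pixels is half the picture's height over the tangent of half this angle, whatever the lens; pixels are square), "cx", "cy" (the principal point, pixels), "extrinsics" (4x4, takes a point from camera to world coordinates). Camera axes: x right, y up, looking along -z (the intrinsics and any distortion apply to the point x, -y, -z); pixel columns grow to the right and rows downward; lengths in m; the calibration is good to about 2 mm. A picture is of the moment at which its call begins. There is no depth.
- ctrl.hand_in(): hands the job in; it is judged then, once.
Trained networks look in a picture, given as the dict that the camera call returned (one of the last four; its "shot" number tells which), for a name from the list of things; names that differ only in an ending like _2 or _b are one class to them, and where a whole thing is asked for, a point or a joint stands for the part that bears it (a point fixed in the world has none). Each returns a list of dicts, best first, with "confidence" (0 to 1); they miss things now and then, are a little off and sometimes report something else, mostly with a low value. They report only what shows in the picture. A call takes as long as a camera call. They do not tell look-alikes from the thing itself.
- ctrl.outline_of(picture, query): "mask" (400x640 bool, what is visible of it) and "rect" ([left, top, right, bottom] in pixels, round what is visible of it).
The state is a dict: "time": time; "q": joint angles; "joint_velocities": joint speeds; "joint_torque": joint torques, N m; "tool_pos": TCP position; "tool_rot": TCP orientation; "ft_force": force on the tool from outside, world axes, zero at the start; "moment": the same for the moment, N m; "gripper_width": opening from 0.0 (shut) to 1.0 (fully open); "grasp_force": force on a finger pad.
Only numpy, scipy, OpenCV 4.12 (cv2) and the standard library are available. Lean on these libraries where they do the work, as an engineer would, in place of code of your own. Each camera call takes 0.05 s, during which the arm holds its last target. There are 200 camera calls.

TASK

The two wooden lamp bases on the drying battens have just been oiled and must not be touched by hand. Pick up the spatula by its raised handle, slide its blade under the round base between the battens, lift the base and set it down gently, centred, on the empty pair of battens. Then draw the spatula right out from under it, lay it flat on the bench and leave the square base alone.

Things in the scene. Friction and masses are not known exactly. Their poses are not given: they have to be found in the camera images.
- spatula_grip (a point): Centre of the dark wooden handle (100 long x, 24 wide, 24 high) of a loose 0.25 kg steel spatula, lying flat on the bench; 70 mm above the blade's underside. x points to the blade's tip, z up. Blade 50 wide, 3 thick, from 60 mm behind this point to 175 mm ahead; posts carry the handle, so only the blade from 41 to 175 mm ahead is free. Centre of mass about 26 mm ahead, low.
- round_base: Round dark wooden lamp base: loose disc 112 mm across, 18 thick, upper edge bevelled, about 0.12 kg. Origin: centre of its underside, z up. Starts 26 mm up on a pair of battens exactly like the empty pair, centred across them to 3 mm and along them to 12 mm; its y axis is parallel to them and the spatula can slide in towards +y from their clear -y end.
- square_base: The square wooden lamp base, 110 x 110 x 18 mm, of the same dark wood, on another such pair of battens beside the round one: to be left alone. The two may have changed places. Origin at the centre of its underside, z up.
- rack_empty: Empty drying rack: two pale battens fixed to the bench, each 20 wide, 130 long, 26 mm high, parallel to this frame's y axis, with a clear 76 mm gap between them (bare bench in it). Origin midway between them on the bench, z up. The -y end is clear, so the spatula can be drawn out towards -y.
Not all that is in view belongs to the job. What is shaped like the part that bears spatula_grip but pink is not meant.

How it is judged:
By the outcome, as a careful person would: the job done as asked, in the order asked, and still so for the second after the job is handed in, with the robot touching nothing.
It also fails if it takes over 56 s, if anything falls off the work surface, if the arm or the gripper's body presses on something with over 40 N, if the wrist force passes 120 N, or if a joint passes its speed limit or range.

## Working session

There is one attempt and no reset: what is moved stays moved. The work goes in short steps, Python scripts to look and compute and a tool call to move; the robot and the scene stay as the last step left them, time stands still between calls to the robot, and variables do not carry over. Pictures are saved under pics/ and viewed, at most 10 in all, crops included, and the job is handed in when it is done.

Besides the shell and the picture viewer there is one more tool, called after ">>>" as name(argument=value, ...) on one line, values as JSON. drive_tool: Moves the arm, as the interface text tells. Its arguments: {"type":"object","properties":{"plan":{"type":"array","items":{"type":"object","properties":{"delta_pos":{"type":"array","items":{"type":"number"}},"dr":{"type":"array","items":{"type":"number"}},"grip":{"type":"number"}}}},"force":{"type":"number"}},"required":["plan"]}

```bash
mkdir -p pics; ls; cat > h.py <<'E'
from rig import ctrl
import numpy as np, cv2
def ray(f,uv):
    uv=np.asarray(uv,float).reshape(-1,2)
    F=200/np.tan(np.radians(f["vfov"])/2)
    d=np.c_[(uv[:,0]-f["cx"])/F,-(uv[:,1]-f["cy"])/F,-np.ones(len(uv))]
    E=np.array(f["extrinsics"]); return E[:3,3], d@E[:3,:3].T
def at(f,uv,z):
    o,d=ray(f,uv); return o+d*((z-o[2])/d[:,2])[:,None]
E
python3 - <<'E'
from h import *
for n in("scene","top"):
    f=ctrl.grab_frame(n); cv2.imwrite(f"pics/{n}0.png",f["img"])
    print(n,[k for k in f],f["vfov"],f["cx"],f["cy"],np.round(f["extrinsics"],3).tolist())
    for k in f:
        if k not in("img","extrinsics"):print(k,f[k])
    for q in("spatula_grip","round_base","square_base","rack_empty"):
        print(q,[(round(r["confidence"],2),[int(v) for v in r["rect"]]) for r in ctrl.outline_of(f,q)])
E
```

```text
pics
scene ['img', 'vfov', 'cx', 'cy', 'extrinsics', 'shot'] 46.37841532922231 316.84701405345083 194.46017200621654 [[0.851, -0.324, 0.413, 1.0], [0.525, 0.545, -0.654, -0.893], [-0.014, 0.774, 0.633, 0.911], [0.0, 0.0, 0.0, 1.0]]
vfov 46.37841532922231
cx 316.84701405345083
cy 194.46017200621654
shot 1
spatula_grip [(0.88, [144, 236, 227, 299]), (0.71, [320, 246, 383, 317])]
round_base []
square_base [(0.61, [388, 157, 435, 189])]
rack_empty [(0.82, [276, 218, 332, 261])]
top ['img', 'vfov', 'cx', 'cy', 'extrinsics', 'shot'] 47.936505006323316 318.4115362119621 195.94900968874708 [[-0.021, 0.987, -0.161, 0.279], [-1.0, -0.024, -0.019, -0.065], [-0.023, 0.161, 0.987, 1.28], [0.0, 0.0, 0.0, 1.0]]
vfov 47.936505006323316
cx 318.4115362119621
cy 195.94900968874708
shot 2
spatula_grip [(0.72, [328, 122, 408, 148]), (0.59, [399, 253, 487, 282])]
round_base [(0.94, [175, 192, 215, 233])]
square_base [(0.7, [191, 133, 231, 170])]
rack_empty [(0.84, [325, 172, 379, 217])]
```

View pics/scene0.png

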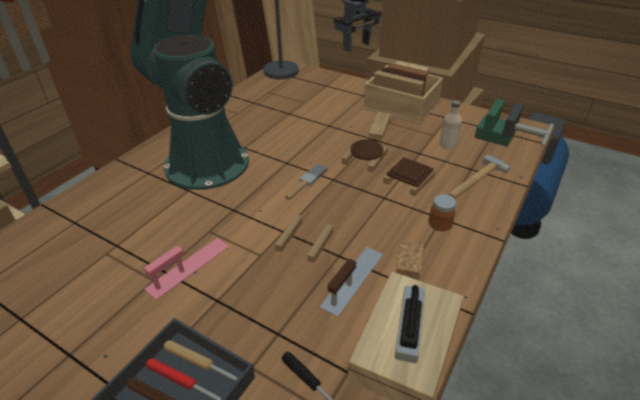

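View pics/top0.png

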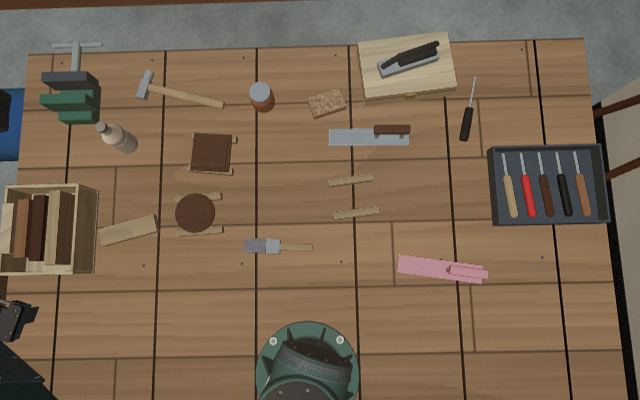

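The top view shows the steel spatula with the dark handle at (370,135), its tip towards +y (left). The round base is at (195,212), the square base at (211,152) and the empty rack at (355,197).
Things that could be taken for the spatula are the pink spatula (442,268), the scraper (278,246) and the plane on the board (408,58). I choose (370,135) for its dark wooden handle on posts over a steel blade. I'll fit models to the masks and check in one crop.

```bash
cat >> h.py <<'E'
from scipy.optimize import minimize
def box(x0,x1,y0,y1,z0,z1): return np.array([[x,y,z] for x in(x0,x1) for y in(y0,y1) for z in(z0,z1)])/1000.
t=np.linspace(0,2*np.pi,48,endpoint=False); c=np.c_[np.cos(t),np.sin(t)]
M=dict(spatula_grip=[box(-60,175,-25,25,0,3),box(-50,50,-12,12,58,82),box(-41,-29,-6,6,0,60),box(29,41,-6,6,0,60)],
 rack_empty=[box(38,58,-65,65,0,26),box(-58,-38,-65,65,0,26)],
 square_base=[box(-55,55,-55,55,0,18)],
 round_base=[np.vstack([np.c_[c*r,np.full(48,z)] for r,z in((.056,0),(.056,.012),(.051,.018))])])
def proj(f,P):
    E=np.array(f["extrinsics"]); p=(P-E[:3,3])@E[:3,:3]; F=200/np.tan(np.radians(f["vfov"])/2)
    return np.c_[f["cx"]+F*p[:,0]/-p[:,2], f["cy"]-F*p[:,1]/-p[:,2]]
def sil(f,name,pose,z,S=4):
    x,y,a=pose; R=np.array([[np.cos(a),-np.sin(a),0],[np.sin(a),np.cos(a),0],[0,0,1]])
    m=np.zeros((400*S,640*S),np.uint8)
    for P in M[name]:
        q=((proj(f,P@R.T+[x,y,z])+.5)*S*16-8).astype(np.int32)
        cv2.fillConvexPoly(m,cv2.convexHull(q),255,shift=4)
    return cv2.resize(m,(640,400),interpolation=cv2.INTER_AREA)/255.
def fit(fm,name,p0,z):
    g=lambda m:cv2.GaussianBlur(np.asarray(m,float),(0,0),1.5)
    T=[(f,g(m)) for f,m in fm]
    J=lambda p:sum(((g(sil(f,name,p,z))-m)**2).sum() for f,m in T)
    s=np.array([[0,0,0],[.015,0,0],[0,.015,0],[0,0,.1]])
    r=minimize(J,p0,method="Nelder-Mead",options=dict(initial_simplex=np.array(p0)+s,xatol=2e-4,fatol=.05,maxiter=90))
    return r.x,r.fun
E
cat > m.py <<'E'
from h import *
fs={n:ctrl.grab_frame(n) for n in("scene","top")}
guess=dict(spatula_grip=(386,133,1.57,0),rack_empty=(355,196,0.,0),round_base=(195,212,0.,.026),square_base=(211,152,0.,.026))
for q,(u,v,a,z) in guess.items():
    p0=np.r_[at(fs["top"],(u,v),z+.02)[0,:2],a]
    fm=[]
    for n,f in fs.items():
        for r in ctrl.outline_of(f,q):
            ys,xs=np.nonzero(r["mask"]); e=proj(f,np.r_[p0[:2],z+.01][None])[0]
            if np.hypot(xs.mean()-e[0],ys.mean()-e[1])<30: fm.append((f,r["mask"],n)); break
    for sub in([*fm],*[[k] for k in fm]):
        p,c=fit([k[:2] for k in sub],q,p0,z); print(q,[k[2] for k in sub],np.round(p,4),round(c,1),"init",np.round(p0,3))
f=fs["top"]
for nm,(x0,x1,y0,y1) in dict(a=(150,420,90,260)).items():
    cv2.imwrite("pics/crop0.png",cv2.resize(f["img"][y0:y1,x0:x1],None,fx=2.9,fy=2.9,interpolation=cv2.INTER_CUBIC))
E
time python3 m.py
```

```text
spatula_grip ['scene', 'top'] [ 0.6596 -0.2487  1.5441] 31.8 init [ 0.665 -0.24   1.57 ]
spatula_grip ['scene'] [ 0.6584 -0.25    1.5579] 10.4 init [ 0.665 -0.24   1.57 ]
spatula_grip ['top'] [ 0.6606 -0.2485  1.5381] 3.5 init [ 0.665 -0.24   1.57 ]
rack_empty ['scene', 'top'] [ 0.4825 -0.1389  0.128 ] 48.9 init [ 0.482 -0.144  0.   ]
rack_empty ['scene'] [ 0.4808 -0.1403  0.1457] 22.3 init [ 0.482 -0.144  0.   ]
rack_empty ['top'] [ 0.4838 -0.1384  0.1206] 5.9 init [ 0.482 -0.144  0.   ]
round_base ['scene', 'top'] [0.4447 0.3078 0.0384] 19.9 init [0.444 0.303 0.   ]
round_base ['scene'] [0.4425 0.3051 0.0963] 5.6 init [0.444 0.303 0.   ]
round_base ['top'] [0.4455 0.3085 0.0388] 6.1 init [0.444 0.303 0.   ]
square_base ['scene', 'top'] [ 0.6184  0.2624 -0.0743] 78.3 init [0.615 0.262 0.   ]
square_base ['scene'] [ 0.6173  0.2597 -0.0254] 35.5 init [0.615 0.262 0.   ]
square_base ['top'] [ 0.6187  0.2636 -0.0884] 33.8 init [0.615 0.262 0.   ]
real	0m14.108s
user	0m17.410s
sys	0m5.480s
```

View pics/crop0.png

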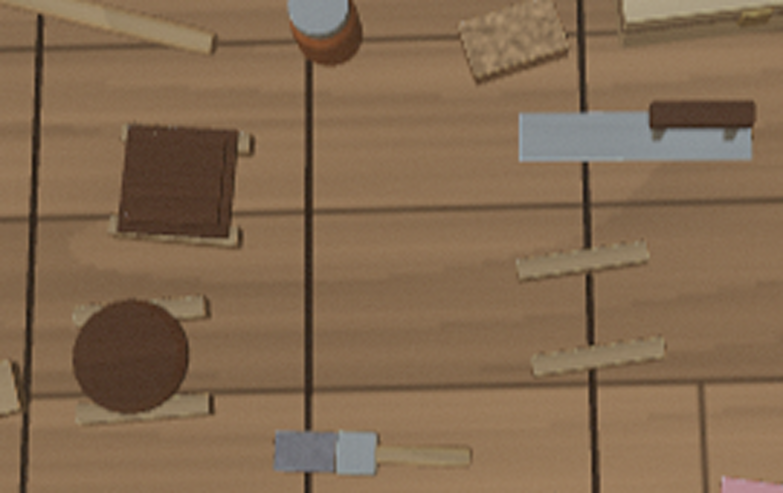

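Crop: the spatula's handle is dark brown on two posts over a grey blade, the tip is to the left, and the way around it is clear. The disc sits on battens tilted about 0.07 rad. The choice is confirmed.

```bash
cat >> h.py <<'E'
from scipy.spatial.transform import Rotation as Ro
def go(x,y,z,yaw,s=None):
    """spatula-frame target: grasp/TCP position and yaw of tool x (down-pointing)"""
    s=s or ctrl.get_state(); R=np.array(s["tool_rot"]); d=R.T@(np.array([x,y,z])-s["tool_pos"])
    c,k=np.cos(yaw),np.sin(yaw); T=np.array([[c,k,0],[k,-c,0],[0,0,-1]])
    return np.round(d,4).tolist(), np.round(Ro.from_matrix(R.T@T).as_rotvec(),4).tolist()
E
python3 - <<'E'
from h import *
s=ctrl.get_state(); print(s["time"],np.round(s["tool_rot"],3).tolist(),s["tool_pos"],s["ft_force"],s["q"])
for a in(1.545,1.545-np.pi): print(go(.6595,-.2487,.18,a))
E
```

```text
1.0 [[-0.956, 0.292, 0.0], [0.292, 0.956, -0.0], [-0.0, -0.0, -1.0]] [0.20473003 0.6694133  0.21393918] [-0.58815347  0.63702636 -0.05935566] [ 1.24071976e+00  3.78907070e-01  1.73417507e+00 -4.77512083e-05
  1.02852468e+00 -3.33031641e-02]
([-0.7034, -0.745, 0.034], [0.0, 0.0, 1.2998])
([-0.7034, -0.745, 0.034], [-0.0, 0.0, -1.8417])
```

>>> drive_tool(plan=[{"delta_pos": [-0.03, -0.03, 0], "dr": [0, 0, 0.06], "grip": 0}, {"delta_pos": [-0.07, -0.075, 0], "dr": [0, 0, 0.14], "grip": 0}, {"delta_pos": [-0.11, -0.12, 0], "dr": [0, 0, 0.22], "grip": 0}, {"delta_pos": [-0.15, -0.16, 0], "dr": [0, 0, 0.3], "grip": 0}, {"delta_pos": [-0.19, -0.2, 0], "dr": [0, 0, 0.38], "grip": 0}, {"delta_pos": [-0.23, -0.245, 0], "dr": [0, 0, 0.46], "grip": 0}, {"delta_pos": [-0.27, -0.29, 0], "dr": [0, 0, 0.54], "grip": 0}, {"delta_pos": [-0.31, -0.33, 0], "dr": [0, 0, 0.62], "grip": 0}])

```text
time: 2.0
tool_pos: [0.4052, 0.2614, 0.2142]
tool_rot: [[-0.606, 0.795, 0.001], [0.795, 0.606, 0.0], [-0.0, 0.001, -1.0]]
ft_force: [0.8, 0.4, -0.3]
gripper_width: 0.999
grasp_force: 0.0
```

```bash
python3 -c "
from h import *
s=ctrl.get_state();print(s['time'],s['tool_pos'],go(.6595,-.2487,.18,1.545))"
```

```text
2.0 [0.40517184 0.26137992 0.21422976] ([-0.5598, -0.1071, 0.0342], [0.0007, -0.0001, 0.6773])
```

>>> drive_tool(plan=[{"delta_pos": [-0.06, -0.011, 0], "dr": [0, 0, 0.08], "grip": 0}, {"delta_pos": [-0.12, -0.023, 0], "dr": [0, 0, 0.16], "grip": 0}, {"delta_pos": [-0.18, -0.034, 0], "dr": [0, 0, 0.24], "grip": 0}, {"delta_pos": [-0.24, -0.046, 0], "dr": [0, 0, 0.32], "grip": 0}, {"delta_pos": [-0.3, -0.057, 0], "dr": [0, 0, 0.4], "grip": 0}, {"delta_pos": [-0.36, -0.069, 0], "dr": [0, 0, 0.48], "grip": 0}, {"delta_pos": [-0.42, -0.08, 0], "dr": [0, 0, 0.56], "grip": 0}, {"delta_pos": [-0.47, -0.09, 0], "dr": [0, 0, 0.62], "grip": 0}])

```text
time: 3.0
tool_pos: [0.6199, -0.1669, 0.214]
tool_rot: [[-0.031, 1.0, 0.0], [1.0, 0.031, -0.0], [-0.0, 0.0, -1.0]]
ft_force: [-0.1, -0.6, 0.4]
gripper_width: 1.0
grasp_force: 0.0
```

```bash
python3 -c "
from h import *
s=ctrl.get_state();print(s['time'],s['tool_pos'],go(.6595,-.2487,.18,1.545),go(.6595,-.2487,.051,1.545))"
```

```text
3.0 [ 0.61994447 -0.16691362  0.2140061 ] ([-0.083, 0.037, 0.034], [0.0003, 0.0001, 0.0568]) ([-0.083, 0.0369, 0.163], [0.0003, 0.0001, 0.0568])
```

>>> drive_tool(plan=[{"delta_pos": [-0.045, 0.02, 0], "dr": [0, 0, 0.03], "grip": 0}, {"delta_pos": [-0.083, 0.037, 0], "dr": [0, 0, 0.057], "grip": 0}, {"delta_pos": [-0.083, 0.037, 0.05], "dr": [0, 0, 0.057], "grip": 0}, {"delta_pos": [-0.083, 0.037, 0.09], "dr": [0, 0, 0.057], "grip": 0}, {"delta_pos": [-0.083, 0.037, 0.13], "dr": [0, 0, 0.057], "grip": 0}, {"delta_pos": [-0.083, 0.037, 0.155], "dr": [0, 0, 0.057], "grip": 0}, {"delta_pos": [-0.083, 0.037, 0.163], "dr": [0, 0, 0.057], "grip": 0}, {"delta_pos": [-0.083, 0.037, 0.163], "dr": [0, 0, 0.057], "grip": 0}], force=20)

```text
time: 4.0
tool_pos: [0.6593, -0.2464, 0.0515]
tool_rot: [[0.023, 1.0, 0.0], [1.0, -0.023, -0.0], [-0.0, 0.0, -1.0]]
ft_force: [0.9, 0.1, 0.0]
gripper_width: 0.997
grasp_force: 0.0
```

```bash
python3 -c "
from h import *
f=ctrl.grab_frame('scene'); cv2.imwrite('pics/g1.png',cv2.resize(f['img'][170:330,240:440],None,fx=3.5,fy=3.5))"
```

```text
(no output)
```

View pics/g1.png

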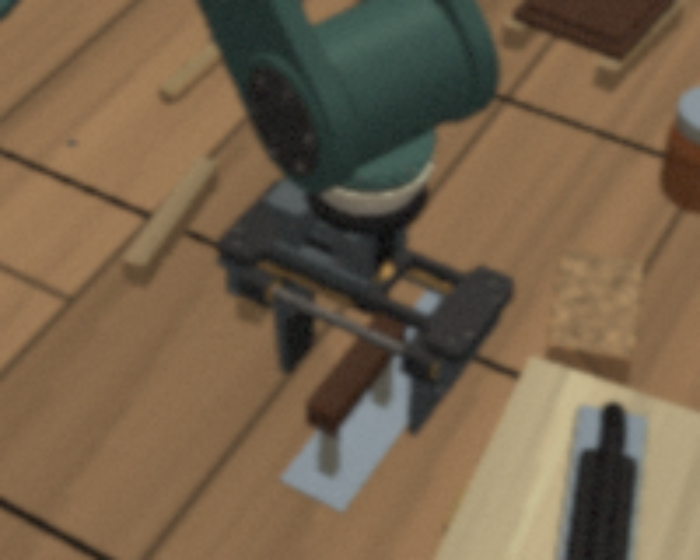

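The fingers straddle the handle near its middle, with the tips at about (290,370) and (420,430) in the crop. Closing now.

>>> drive_tool(plan=[{"delta_pos": [0, 0, 0], "dr": [0, 0, 0], "grip": 1}, {"delta_pos": [0, 0, 0], "dr": [0, 0, 0], "grip": 1}, {"delta_pos": [0, 0, 0], "dr": [0, 0, 0], "grip": 1}, {"delta_pos": [0, 0, 0], "dr": [0, 0, 0], "grip": 1}, {"delta_pos": [0, 0, 0], "dr": [0, 0, 0], "grip": 1}, {"delta_pos": [0, 0, 0], "dr": [0, 0, 0], "grip": 1}], force=50)

```text
time: 4.8
tool_pos: [0.6589, -0.2463, 0.0509]
tool_rot: [[0.023, 1.0, -0.0], [1.0, -0.023, 0.0], [0.0, -0.0, -1.0]]
ft_force: [-0.7, 0.0, -0.2]
gripper_width: 0.373
grasp_force: 0.0
```

>>> drive_tool(plan=[{"delta_pos": [0, 0, 0], "dr": [0, 0, 0], "grip": 1}, {"delta_pos": [0, 0, 0], "dr": [0, 0, 0], "grip": 1}, {"delta_pos": [0, 0, 0], "dr": [0, 0, 0], "grip": 1}, {"delta_pos": [0, 0, 0], "dr": [0, 0, 0], "grip": 1}, {"delta_pos": [0, 0, -0.01], "dr": [0, 0, 0], "grip": 1}, {"delta_pos": [0, 0, -0.03], "dr": [0, 0, 0], "grip": 1}, {"delta_pos": [0, 0, -0.07], "dr": [0, 0, 0], "grip": 1}, {"delta_pos": [0, 0, -0.1], "dr": [0, 0, 0], "grip": 1}])

```text
time: 5.8
tool_pos: [0.6595, -0.2465, 0.1541]
tool_rot: [[0.023, 1.0, 0.002], [1.0, -0.023, -0.001], [-0.001, 0.002, -1.0]]
ft_force: [-0.2, -1.2, -2.1]
gripper_width: 0.257
grasp_force: 50.0
```

```bash
cat > rk.py <<'E'
from h import *
M["rack"]=M["rack_empty"]; M["ring"]=[box(30,66,-73,73,0,26),box(-66,-30,-73,73,0,26)]
fs=[ctrl.grab_frame("top"),ctrl.grab_frame("scene")]
def rackfit(p0,disc,fs):
    D=[1-(sil(f,"round_base",disc,.026)>.02)*1. if disc is not None else np.ones((400,640)) for f in fs]
    D=[cv2.erode(d,np.ones((3,3))) for d in D]
    V=[f["img"].astype(float)@[.2,.5,.3] for f in fs]
    def J(p):
        r=0
        for f,d,v in zip(fs,D,V):
            a=sil(f,"rack",p,0)*d; b=np.clip(sil(f,"ring",p,0)*d-a,0,1)
            r-=(a*v).sum()/a.sum()-(b*v).sum()/b.sum()
        return r
    best=None
    for a in(-.05,.05,.12):
        q=np.r_[p0[:2],a]
        r=minimize(J,q,method="Nelder-Mead",options=dict(initial_simplex=q+np.array([[0,0,0],[.008,0,0],[0,.012,0],[0,0,.06]]),xatol=2e-4,fatol=.01,maxiter=100))
        if best is None or r.fun<best.fun: best=r
    return np.round(best.x,4),round(best.fun,1)
B=[.4447,.3078,0]
for k in(fs[:1],fs[1:],fs): print("round",rackfit(B,B,k)); 
print("empty",rackfit([.4825,-.139,0],None,fs[:1]),rackfit([.4825,-.139,0],None,fs))
E
python3 rk.py
python3 -c "
from h import *
for a in(1.62,1.64,1.66): print(go(.463,.02,.100,a))"
```

```text
round (array([ 0.4294,  0.3224, -0.0201]), np.float64(-4.8))
round (array([ 0.4826,  0.3116, -0.3445]), np.float64(-14.5))
round (array([ 0.4502,  0.3443, -0.1478]), np.float64(-8.5))
empty (array([ 0.5018, -0.142 ,  0.145 ]), np.float64(-0.5)) (array([ 0.4697, -0.1218,  0.0827]), np.float64(-19.0))
([0.2627, -0.2045, 0.0541], [0.006, 0.0026, -0.0722])
([0.2627, -0.2045, 0.0541], [0.0059, 0.0026, -0.0922])
([0.2627, -0.2045, 0.0541], [0.0059, 0.0027, -0.1122])
```

```bash
python3 -c "
from h import *
f=ctrl.grab_frame('top')
a=cv2.resize(f['img'][185:241,165:232],None,fx=10,fy=10,interpolation=cv2.INTER_CUBIC)
cv2.imwrite('pics/rr.png',np.clip(a*1.5,0,255).astype(np.uint8))"
```

```text
(no output)
```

View pics/rr.png

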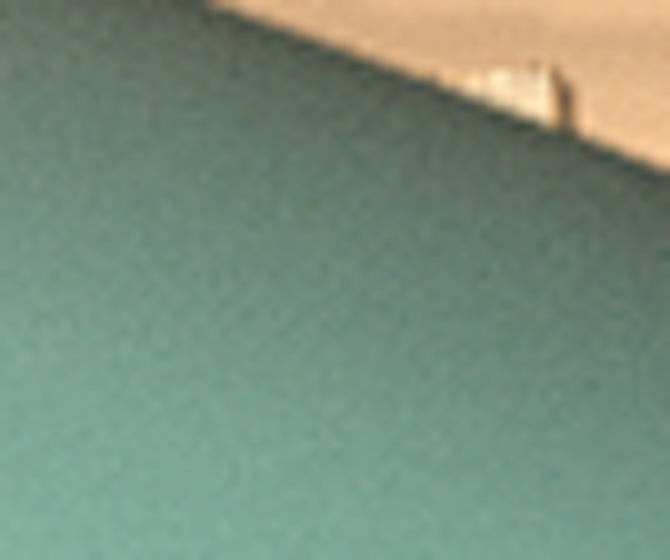

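The arm hides the rack in this crop, which shows only a batten end at (530,95). I'll use the images saved at the start instead.

```bash
sed -i 's/^fs=.*/fs=[ctrl.grab_frame("top"),ctrl.grab_frame("scene")]\nfor f,n in zip(fs,("top","scene")): f["img"]=cv2.imread(f"pics\/{n}0.png")/' rk.py; python3 rk.py
python3 -c "
import cv2,numpy as np
a=cv2.resize(cv2.imread('pics/top0.png')[185:241,165:232],None,fx=10,fy=10,interpolation=cv2.INTER_CUBIC)
cv2.imwrite('pics/rr2.png',np.clip(a*1.5,0,255).astype(np.uint8))"
```

```text
round (array([0.4457, 0.3094, 0.0489]), np.float64(-14.5))
round (array([0.4266, 0.312 , 0.0075]), np.float64(-11.2))
round (array([0.4459, 0.3104, 0.0425]), np.float64(-13.5))
empty (array([ 0.4872, -0.1389,  0.1263]), np.float64(-15.3)) (array([ 0.4792, -0.1333,  0.2308]), np.float64(-12.8))
```

View pics/rr2.png

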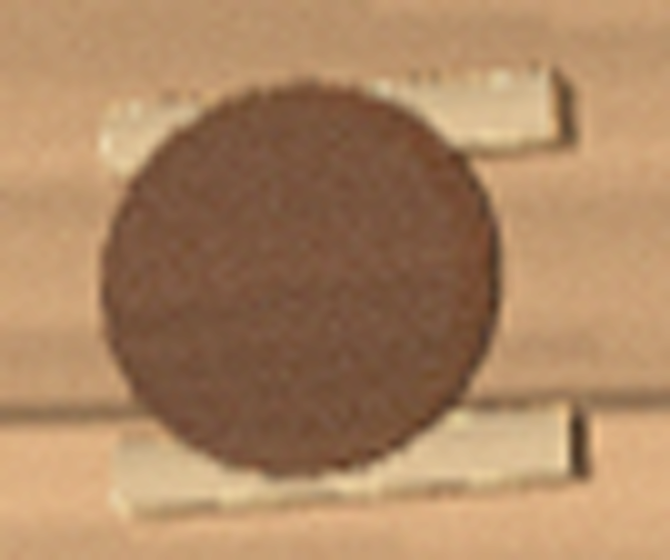

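>>> drive_tool(plan=[{"delta_pos": [0.02, -0.015, 0], "dr": [0, 0, -0.01], "grip": 1}, {"delta_pos": [0.06, -0.047, 0], "dr": [0, 0, -0.02], "grip": 1}, {"delta_pos": [0.105, -0.083, 0], "dr": [0, 0, -0.03], "grip": 1}, {"delta_pos": [0.15, -0.12, 0], "dr": [0, 0, -0.045], "grip": 1}, {"delta_pos": [0.195, -0.155, 0.02], "dr": [0, 0, -0.06], "grip": 1}, {"delta_pos": [0.235, -0.187, 0.04], "dr": [0, 0, -0.07], "grip": 1}, {"delta_pos": [0.259, -0.207, 0.054], "dr": [0, 0, -0.073], "grip": 1}, {"delta_pos": [0.259, -0.207, 0.054], "dr": [0, 0, -0.073], "grip": 1}])

```text
time: 7.05
tool_pos: [0.455, 0.0186, 0.095]
tool_rot: [[-0.052, 0.999, -0.005], [0.999, 0.052, 0.0], [0.0, -0.005, -1.0]]
ft_force: [0.3, -0.6, -3.1]
gripper_width: 0.262
grasp_force: 50.0
```

```bash
python3 - <<'E'
from h import *
s=ctrl.get_state(); print(s["tool_pos"],np.round(s["tool_rot"],4).tolist())
fs={n:ctrl.grab_frame(n) for n in("scene","top")}
p0=np.r_[s["tool_pos"][:2],1.62]; z=s["tool_pos"][2]-.051
for n,f in fs.items():
    r=[k for k in ctrl.outline_of(f,"spatula_grip")]
    print(n,[(round(k["confidence"],2),[int(v) for v in k["rect"]],int(k["mask"].sum())) for k in r],proj(f,np.r_[p0[:2],z][None]))
f=fs["scene"]; im=f["img"].copy()
# expected outline of blade and base
for nm,p,zz in(("spatula_grip",p0,z),("round_base",[.4445,.307,0],.026)):
    m=(sil(f,nm,p,zz)>.5).astype(np.uint8); c,_=cv2.findContours(m,0,2); cv2.drawContours(im,c,-1,(0,255,0),1)
cv2.imwrite("pics/s2.png",cv2.resize(im[110:270,250:450],None,fx=3.9,fy=3.7,interpolation=cv2.INTER_CUBIC))
print(go(.450+.0,.199,.061,1.621),go(.459,.017,.061,1.621))
E
```

```text
[0.4550037  0.01861647 0.09501655] [[-0.0521, 0.9986, -0.0045], [0.9986, 0.0521, 0.0001], [0.0003, -0.0045, -1.0]]
scene [(0.65, [311, 162, 356, 207], 809), (0.6, [145, 239, 226, 299], 1890)] [[325.7308313  193.90948873]]
top [(0.93, [395, 251, 488, 285], 1570), (0.54, [237, 195, 321, 218], 229)] [[297.23192556 205.77817475]]
([0.1823, 0.0003, 0.036], [0.0004, 0.0001, -0.0007]) ([0.0001, 0.0003, 0.036], [0.0004, 0.0001, -0.0007])
```

View pics/s2.png

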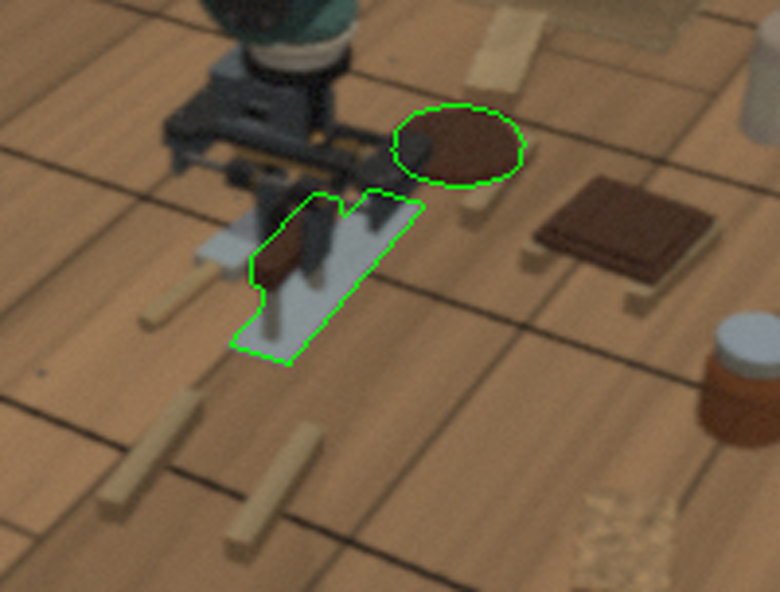

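The overlaid spatula model matches the picture (handle at (280,260), blade tip at (420,205)), so the grasp is level and as expected. The disc outline also matches. Next: lower the blade and slide it in.

>>> drive_tool(plan=[{"delta_pos": [0, 0, 0.015], "dr": [0, 0, 0], "grip": 1}, {"delta_pos": [0, 0, 0.03], "dr": [0, 0, 0], "grip": 1}, {"delta_pos": [0, 0, 0.036], "dr": [0, 0, 0], "grip": 1}, {"delta_pos": [0.01, 0, 0.036], "dr": [0, 0, 0], "grip": 1}, {"delta_pos": [0.03, 0, 0.036], "dr": [0, 0, 0], "grip": 1}, {"delta_pos": [0.05, 0, 0.036], "dr": [0, 0, 0], "grip": 1}, {"delta_pos": [0.065, 0, 0.036], "dr": [0, 0, 0], "grip": 1}, {"delta_pos": [0.07, 0, 0.036], "dr": [0, 0, 0], "grip": 1}])

```text
time: 8.25
tool_pos: [0.4545, 0.0882, 0.0611]
tool_rot: [[-0.051, 0.999, 0.0], [0.999, 0.051, 0.0], [0.0, 0.0, -1.0]]
ft_force: [0.6, -0.7, -3.0]
gripper_width: 0.26
grasp_force: 50.0
```

```bash
python3 - <<'E'
from h import *
s=ctrl.get_state(); print(s["tool_pos"],s["ft_force"])
for n in("scene",):
    f=ctrl.grab_frame(n)
    im=f["img"].copy()
    p0=np.r_[s["tool_pos"][:2],1.621]
    for nm,p,zz in(("spatula_grip",p0,s["tool_pos"][2]-.051),("rack_empty",[.4445,.308,.05],0)):
        m=(sil(f,nm,p,zz)>.5).astype(np.uint8); c,_=cv2.findContours(m,0,2); cv2.drawContours(im,c,-1,(0,255,0),1)
    cv2.imwrite("pics/s3.png",cv2.resize(im[125:215,300:440],None,fx=5.5,fy=5.5,interpolation=cv2.INTER_CUBIC))
print(go(.450,.199,.061,1.621))
E
```

```text
[0.45452146 0.08821876 0.06110037] [ 0.5796265  -0.68945434 -3.0262386 ]
([0.1109, 0.0011, 0.0001], [0.0003, -0.0001, 0.0006])
```

View pics/s3.png

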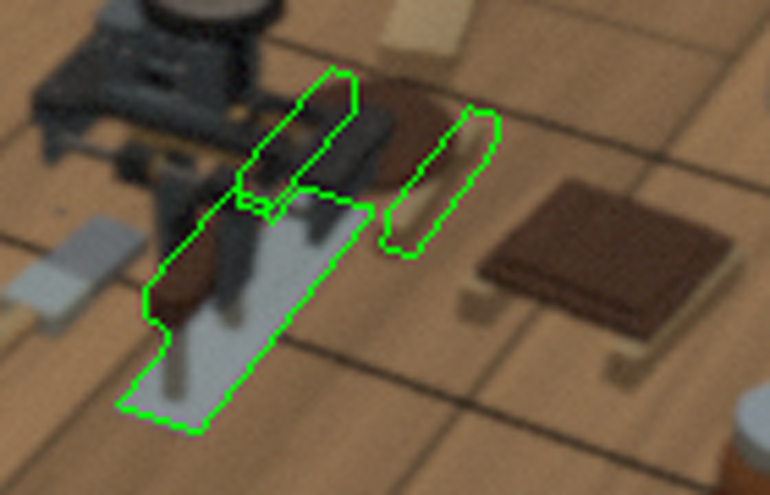

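The blade is heading between the battens: its tip is at (340,200) and the right batten at (440,180) matches the model. Sliding in the rest of the way.

>>> drive_tool(plan=[{"delta_pos": [0.012, 0, 0], "dr": [0, 0, 0], "grip": 1}, {"delta_pos": [0.03, 0, 0], "dr": [0, 0, 0], "grip": 1}, {"delta_pos": [0.048, 0, 0], "dr": [0, 0, 0], "grip": 1}, {"delta_pos": [0.066, 0, 0], "dr": [0, 0, 0], "grip": 1}, {"delta_pos": [0.084, 0, 0], "dr": [0, 0, 0], "grip": 1}, {"delta_pos": [0.1, 0, 0], "dr": [0, 0, 0], "grip": 1}, {"delta_pos": [0.111, 0.001, 0], "dr": [0, 0, 0], "grip": 1}, {"delta_pos": [0.111, 0.001, 0], "dr": [0, 0, 0], "grip": 1}])

```text
time: 9.3
tool_pos: [0.45, 0.1988, 0.0609]
tool_rot: [[-0.051, 0.999, 0.0], [0.999, 0.051, 0.0], [0.0, 0.0, -1.0]]
ft_force: [-0.0, -0.5, -2.1]
gripper_width: 0.261
grasp_force: 50.0
```

>>> drive_tool(plan=[{"delta_pos": [0, 0, -0.005], "dr": [0, 0, 0], "grip": 1}, {"delta_pos": [0, 0, -0.009], "dr": [0, 0, 0], "grip": 1}, {"delta_pos": [0, 0, -0.012], "dr": [0, 0, 0], "grip": 1}, {"delta_pos": [0, 0, -0.015], "dr": [0, 0, 0], "grip": 1}, {"delta_pos": [0, 0, -0.019], "dr": [0, 0, 0], "grip": 1}, {"delta_pos": [0, 0, -0.026], "dr": [0, 0, 0], "grip": 1}, {"delta_pos": [0, 0, -0.036], "dr": [0, 0, 0], "grip": 1}, {"delta_pos": [0, 0, -0.04], "dr": [0, 0, 0], "grip": 1}])

```text
time: 10.3
tool_pos: [0.4503, 0.1984, 0.1018]
tool_rot: [[-0.05, 0.999, 0.001], [0.999, 0.05, 0.0], [0.0, 0.001, -1.0]]
ft_force: [-0.3, -0.1, -3.7]
gripper_width: 0.255
grasp_force: 50.0
```

```bash
cat > rb.py <<'E'
from h import *
import sys
s=ctrl.get_state(); tp=np.array(s["tool_pos"]); x=np.array(s["tool_rot"])[:,0]
print(tp,np.round(s["ft_force"],2),np.round(s["moment"],2))
z=tp[2]-.051+.003; p0=np.r_[(tp+.108*x)[:2],0]; fm=[]
if len(sys.argv)>1: p0=np.array([float(sys.argv[1]),float(sys.argv[2]),0]); z=.026
for n in("scene","top"):
    f=ctrl.grab_frame(n)
    for r in ctrl.outline_of(f,"round_base"):
        ys,xs=np.nonzero(r["mask"]); e=proj(f,np.r_[p0[:2],z+.01][None])[0]
        if np.hypot(xs.mean()-e[0],ys.mean()-e[1])<25:
            # ignore pixels hidden by gripper: fit to visible
            print(n,round(r["confidence"],2),len(xs),[int(v) for v in r["rect"]],"exp px",np.round(e)); fm.append((f,r["mask"])); print(np.round(fit(fm[-1:],"round_base",p0,z)[0][:2],4),"exp",np.round(p0[:2],4)); break
    im=f["img"].copy(); m=(sil(f,"round_base",p0,z)>.5).astype(np.uint8); c,_=cv2.findContours(m,0,2); cv2.drawContours(im,c,-1,(0,255,0),1)
    u,v=proj(f,np.r_[p0[:2],z][None])[0].astype(int); cv2.imwrite(f"pics/rb_{n}.png",cv2.resize(im[v-50:v+50,u-65:u+65],None,fx=5,fy=5,interpolation=cv2.INTER_CUBIC))
E
python3 rb.py
```

```text
[0.45027016 0.19835363 0.10182967] [-0.31 -0.14 -3.66] [-0.33  0.06  0.  ]
scene 0.55 344 [359, 133, 383, 155] exp px [367. 141.]
[0.4553 0.3029] exp [0.4449 0.3062]
```

View pics/rb_scene.png

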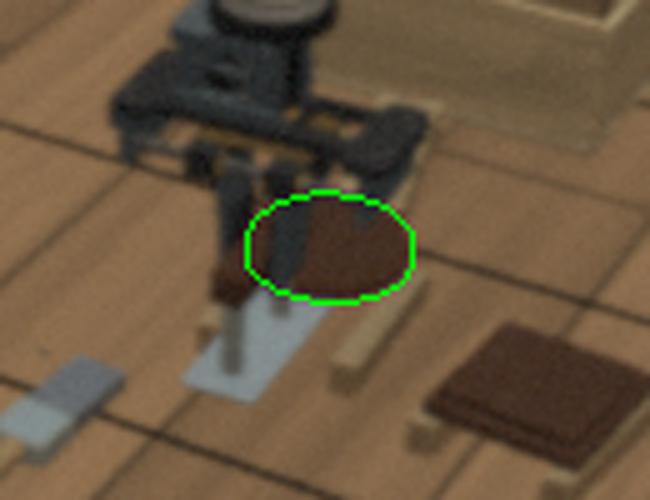

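The disc is resting on the blade at the predicted spot (330,248), and the extra weight is about 1.2 N. Carrying it smoothly to the empty rack.

>>> drive_tool(plan=[{"delta_pos": [-0.008, 0, 0], "dr": [0, 0, -0.003], "grip": 1}, {"delta_pos": [-0.024, 0.001, 0], "dr": [0, 0, -0.01], "grip": 1}, {"delta_pos": [-0.048, 0.002, 0], "dr": [0, 0, -0.02], "grip": 1}, {"delta_pos": [-0.08, 0.004, 0], "dr": [0, 0, -0.032], "grip": 1}, {"delta_pos": [-0.116, 0.006, 0], "dr": [0, 0, -0.045], "grip": 1}, {"delta_pos": [-0.152, 0.008, 0], "dr": [0, 0, -0.058], "grip": 1}, {"delta_pos": [-0.188, 0.01, 0], "dr": [0, 0, -0.069], "grip": 1}, {"delta_pos": [-0.224, 0.012, 0], "dr": [0, 0, -0.075], "grip": 1}])

```text
time: 11.5
tool_pos: [0.4729, -0.0265, 0.1008]
tool_rot: [[-0.125, 0.992, -0.0], [0.992, 0.125, 0.0], [0.0, -0.0, -1.0]]
ft_force: [1.0, -0.3, -3.0]
gripper_width: 0.258
grasp_force: 50.0
```

>>> drive_tool(plan=[{"delta_pos": [-0.036, -0.001, 0], "dr": [0, 0, 0], "grip": 1}, {"delta_pos": [-0.072, -0.002, 0], "dr": [0, 0, 0], "grip": 1}, {"delta_pos": [-0.108, -0.002, 0], "dr": [0, 0, 0], "grip": 1}, {"delta_pos": [-0.144, -0.003, 0], "dr": [0, 0, 0], "grip": 1}, {"delta_pos": [-0.176, -0.004, 0], "dr": [0, 0, 0], "grip": 1}, {"delta_pos": [-0.2, -0.004, 0], "dr": [0, 0, 0], "grip": 1}, {"delta_pos": [-0.216, -0.005, 0], "dr": [0, 0, 0], "grip": 1}, {"delta_pos": [-0.224, -0.005, 0], "dr": [0, 0, 0], "grip": 1}])

```text
time: 12.5
tool_pos: [0.4958, -0.2484, 0.1007]
tool_rot: [[-0.124, 0.992, -0.0], [0.992, 0.124, 0.0], [0.0, -0.0, -1.0]]
ft_force: [-0.0, -0.6, -4.1]
gripper_width: 0.257
grasp_force: 50.0
```

```bash
python3 rb.py; python3 -c "
from h import *
print(go(.4967,-.2473,.101,1.696))
f=ctrl.grab_frame('top'); print([(round(r['confidence'],2),r['rect']) for r in ctrl.outline_of(f,'round_base')])
print(proj(f,np.array([[.483,-.139,.07]])))"
```

```text
[ 0.49579305 -0.24837879  0.10072696] [-0.01 -0.6  -4.09] [-0.26 -0.01  0.04]
top 0.78 709 [334, 173, 366, 209] exp px [355. 194.]
[ 0.4911 -0.1293] exp [ 0.4824 -0.1412]
([-0.0001, 0.0008, -0.0002], [-0.0003, -0.0003, 0.0001])
[(0.62, [335.2, 172.7, 367.0, 210.7])]
[[354.22268077 192.91310433]]
```

```bash
cat > ck.py <<'E'
from h import *
s=ctrl.get_state(); tp=np.array(s["tool_pos"]); x=np.array(s["tool_rot"])[:,0]
p=np.r_[(tp+.1095*x)[:2],0]; z=tp[2]-.048; print(p[:2])
for n in("top","scene"):
    f=ctrl.grab_frame(n); m=sil(f,"round_base",p,z)>.5; ys,xs=np.nonzero(m); print(n,"exp",xs.min(),ys.min(),xs.max()+1,ys.max()+1)
    for r in ctrl.outline_of(f,"round_base"):
        k=r["mask"]; print(round(r["confidence"],2),np.round(r["rect"]))
        if abs(np.nonzero(k)[1].mean()-xs.mean())>25: continue
        # visible boundary points not bordering dark gripper: residual after circle fit in plane on left side
        c=max(cv2.findContours(k.astype(np.uint8),0,1)[0],key=len)[:,0]
        P=at(f,c,z+.012)[:,:2]; d=P-p[:2]; rr=np.hypot(*d.T); ang=np.degrees(np.arctan2(d[:,1],d[:,0]))
        for a in range(-180,180,30):
            w=(ang>=a)&(ang<a+30)
            if w.any(): print(a,"rad mm",round(1000*np.median(rr[w]),1),end="; ")
        print()
E
python3 ck.py
```

```text
[ 0.48225885 -0.13847597]
top exp 334 174 375 215
0.88 [333. 174. 371. 210.]
-90 rad mm 17.4; -60 rad mm 38.4; -30 rad mm 55.7; 0 rad mm 57.6; 30 rad mm 56.8; 60 rad mm 55.1; 90 rad mm 55.7; 120 rad mm 45.6; 150 rad mm 23.4; 
scene exp 284 209 326 242
0.73 [293. 220. 322. 246.]
-120 rad mm 35.1; -90 rad mm 55.0; -60 rad mm 63.1; -30 rad mm 58.2; 0 rad mm 53.0; 30 rad mm 47.6;
```

>>> drive_tool(plan=[{"delta_pos": [0, 0.001, 0.006], "dr": [0, 0, 0], "grip": 1}, {"delta_pos": [0, 0.001, 0.014], "dr": [0, 0, 0], "grip": 1}, {"delta_pos": [0, 0.001, 0.02], "dr": [0, 0, 0], "grip": 1}, {"delta_pos": [0, 0.001, 0.023], "dr": [0, 0, 0], "grip": 1}, {"delta_pos": [0, 0.001, 0.025], "dr": [0, 0, 0], "grip": 1}, {"delta_pos": [0, 0.001, 0.027], "dr": [0, 0, 0], "grip": 1}, {"delta_pos": [0, 0.001, 0.029], "dr": [0, 0, 0], "grip": 1}, {"delta_pos": [0, 0.001, 0.031], "dr": [0, 0, 0], "grip": 1}])

```text
time: 14.0
tool_pos: [0.4972, -0.2477, 0.07]
tool_rot: [[-0.125, 0.992, 0.0], [0.992, 0.125, -0.0], [-0.0, 0.0, -1.0]]
ft_force: [-0.2, -0.2, -2.6]
gripper_width: 0.262
grasp_force: 50.0
```

>>> drive_tool(plan=[{"delta_pos": [0, 0, 0.003], "dr": [0, 0, 0], "grip": 1}, {"delta_pos": [0, 0, 0.006], "dr": [0, 0, 0], "grip": 1}, {"delta_pos": [0, 0, 0.009], "dr": [0, 0, 0], "grip": 1}, {"delta_pos": [0, 0, 0.009], "dr": [0, 0, 0], "grip": 1}])

```text
time: 14.5
tool_pos: [0.4969, -0.2476, 0.0607]
tool_rot: [[-0.125, 0.992, -0.0], [0.992, 0.125, 0.0], [0.0, -0.0, -1.0]]
ft_force: [0.5, 0.5, -2.3]
gripper_width: 0.258
grasp_force: 50.0
```

```bash
sed -i 's/^p=.*/p=np.array([.483,-.1387,0]); z=.026/' ck.py; python3 ck.py; python3 -c "
from h import *
s=ctrl.get_state();print(s['tool_pos'],s['ft_force'],s['moment'])"
```

```text
top exp 334 175 374 216
0.91 [335. 176. 366. 214.]
-60 rad mm 46.8; -30 rad mm 52.9; 0 rad mm 54.3; 30 rad mm 53.0; 60 rad mm 54.2; 90 rad mm 53.9; 120 rad mm 39.5; 
scene exp 284 217 326 250
0.61 [294. 229. 324. 250.]
-60 rad mm 66.4; -30 rad mm 58.6; 0 rad mm 52.1; 30 rad mm 48.6; 
[ 0.49713559 -0.24768864  0.06102402] [-0.24523817  0.42653784 -1.97067182] [-0.13510637  0.03416286 -0.00592596]
```

The disc sits on the battens and the wrist force is back to the spatula's weight alone. Drawing the spatula straight out.

>>> drive_tool(plan=[{"delta_pos": [-0.006, 0, 0], "dr": [0, 0, 0], "grip": 1}, {"delta_pos": [-0.02, 0, 0], "dr": [0, 0, 0], "grip": 1}, {"delta_pos": [-0.04, 0, 0], "dr": [0, 0, 0], "grip": 1}, {"delta_pos": [-0.065, 0, 0], "dr": [0, 0, 0], "grip": 1}, {"delta_pos": [-0.09, 0, 0], "dr": [0, 0, 0], "grip": 1}, {"delta_pos": [-0.115, 0, 0], "dr": [0, 0, 0], "grip": 1}, {"delta_pos": [-0.14, 0, 0], "dr": [0, 0, 0], "grip": 1}, {"delta_pos": [-0.16, 0, 0], "dr": [0, 0, 0], "grip": 1}])

```text
time: 15.7
tool_pos: [0.5171, -0.4082, 0.0609]
tool_rot: [[-0.124, 0.992, 0.0], [0.992, 0.124, -0.0], [-0.0, 0.0, -1.0]]
ft_force: [0.6, 0.9, -1.9]
gripper_width: 0.263
grasp_force: 50.0
```

>>> drive_tool(plan=[{"delta_pos": [-0.015, 0, 0], "dr": [0, 0, 0], "grip": 1}, {"delta_pos": [-0.02, 0, 0], "dr": [0, 0, 0], "grip": 1}, {"delta_pos": [-0.02, 0, 0.003], "dr": [0, 0, 0], "grip": 1}, {"delta_pos": [-0.02, 0, 0.006], "dr": [0, 0, 0], "grip": 1}, {"delta_pos": [-0.02, 0, 0.008], "dr": [0, 0, 0], "grip": 1}, {"delta_pos": [-0.02, 0, 0.0095], "dr": [0, 0, 0], "grip": 1}, {"delta_pos": [-0.02, 0, 0.0095], "dr": [0, 0, 0], "grip": 1}])

```text
time: 16.58
tool_pos: [0.5195, -0.4261, 0.0513]
tool_rot: [[-0.125, 0.992, -0.0], [0.992, 0.125, 0.0], [0.0, -0.0, -1.0]]
ft_force: [0.1, -0.2, -2.9]
gripper_width: 0.258
grasp_force: 50.0
```

```bash
python3 ck.py; python3 - <<'E'
from h import *
s=ctrl.get_state();print(s['tool_pos'],s['ft_force'],s['moment'])
f=ctrl.grab_frame("top"); im=f["img"].copy()
for nm,p,zz in(("spatula_grip",np.r_[s["tool_pos"][:2],1.696],0),("round_base",[.483,-.1387,0],.026),("rack_empty",[.483,-.1387,.125],0)):
    m=(sil(f,nm,p,zz)>.5).astype(np.uint8); c,_=cv2.findContours(m,0,2); cv2.drawContours(im,c,-1,(0,255,0),1)
a=cv2.resize(im[100:260,310:510],None,fx=3.5,fy=3.5,interpolation=cv2.INTER_CUBIC)
cv2.imwrite("pics/fin.png",a)
E
```

```text
top exp 334 175 374 216
scene exp 284 217 326 250
0.87 [282. 221. 326. 250.]
-180 rad mm 56.9; -150 rad mm 57.0; -120 rad mm 60.5; -90 rad mm 63.5; -60 rad mm 65.6; -30 rad mm 61.9; 0 rad mm 54.0; 30 rad mm 51.3; 60 rad mm 50.9; 90 rad mm 50.9; 120 rad mm 52.3; 150 rad mm 56.5; 
0.44 [387. 157. 433. 190.]
[ 0.51959075 -0.42628882  0.05155366] [-0.12772914 -0.11097513 -2.17207886] [-0.14237126 -0.00193131 -0.01584386]
```

>>> drive_tool(plan=[{"delta_pos": [0, 0, 0.0005], "dr": [0, 0, 0], "grip": 1}, {"delta_pos": [0, 0, 0.001], "dr": [0, 0, 0], "grip": 1}, {"delta_pos": [0, 0, 0.001], "dr": [0, 0, 0], "grip": 1}])

```text
time: 17.2
tool_pos: [0.5196, -0.4263, 0.0509]
tool_rot: [[-0.125, 0.992, -0.0], [0.992, 0.125, 0.0], [0.0, -0.0, -1.0]]
ft_force: [-1.8, 2.1, 5.4]
gripper_width: 0.257
grasp_force: 50.0
```

In contact with the bench. Opening and going straight up.

>>> drive_tool(plan=[{"delta_pos": [0, 0, -0.0005], "dr": [0, 0, 0], "grip": 0.7}, {"delta_pos": [0, 0, -0.0005], "dr": [0, 0, 0], "grip": 0.5}, {"delta_pos": [0, 0, -0.0005], "dr": [0, 0, 0], "grip": 0.2}, {"delta_pos": [0, 0, -0.0005], "dr": [0, 0, 0], "grip": 0}, {"delta_pos": [0, 0, -0.0005], "dr": [0, 0, 0], "grip": 0}, {"delta_pos": [0, 0, -0.0005], "dr": [0, 0, 0], "grip": 0}, {"delta_pos": [0, 0, -0.0005], "dr": [0, 0, 0], "grip": 0}, {"delta_pos": [0, 0, -0.0005], "dr": [0, 0, 0], "grip": 0}])

```text
time: 18.2
tool_pos: [0.5195, -0.4263, 0.0509]
tool_rot: [[-0.125, 0.992, 0.0], [0.992, 0.125, -0.0], [-0.0, 0.0, -1.0]]
ft_force: [-0.2, 0.2, 0.1]
gripper_width: 0.992
grasp_force: 0.0
```

>>> drive_tool(plan=[{"delta_pos": [0, 0, -0.01], "dr": [0, 0, 0], "grip": 0}, {"delta_pos": [0, 0, -0.03], "dr": [0, 0, 0], "grip": 0}, {"delta_pos": [0, 0, -0.06], "dr": [0, 0, 0], "grip": 0}, {"delta_pos": [0, 0, -0.1], "dr": [0, 0, 0], "grip": 0}, {"delta_pos": [0, 0, -0.14], "dr": [0, 0, 0], "grip": 0}, {"delta_pos": [-0.03, 0.03, -0.18], "dr": [0, 0, 0], "grip": 0}, {"delta_pos": [-0.05, 0.08, -0.2], "dr": [0, 0, 0], "grip": 0}, {"delta_pos": [-0.05, 0.1, -0.2], "dr": [0, 0, 0], "grip": 0}])

```text
time: 19.2
tool_pos: [0.6276, -0.4646, 0.2549]
tool_rot: [[-0.125, 0.992, 0.004], [0.992, 0.125, -0.003], [-0.004, 0.004, -1.0]]
ft_force: [0.1, -0.2, -0.4]
gripper_width: 0.999
grasp_force: 0.0
```

```bash
python3 - <<'E'
from h import *
s=ctrl.get_state();print(s['tool_pos'],s['ft_force'])
fs=[ctrl.grab_frame(n) for n in("scene","top")]
for q,p0,z in(("round_base",[.483,-.1387,0],.026),("rack_empty",[.483,-.1387,.125],0),("spatula_grip",[.5195,-.4265,1.696],0),("square_base",[.618,.2625,-.07],.026)):
  for f in fs:
    for r in ctrl.outline_of(f,q):
        ys,xs=np.nonzero(r["mask"]); e=proj(f,np.r_[p0[:2],z+.01][None])[0]
        if np.hypot(xs.mean()-e[0],ys.mean()-e[1])<25: print(q,[*np.round(fit([(f,r["mask"])],q,p0,z)[0],4)]); break
L=[]
for f in fs:
    im=f["img"].copy(); u,v=proj(f,np.array([[.5,-.25,0]]))[0].astype(int)
    L.append(cv2.resize(im[v-65:v+65,u-100:u+100],None,fx=3.9,fy=2.25*1.0,interpolation=cv2.INTER_CUBIC) if 0 else cv2.resize(im[v-65:v+65,u-100:u+100],(450,292)))
cv2.imwrite("pics/final.png",np.vstack(L))
E
```

```text
[ 0.6276416  -0.46456755  0.25486025] [ 0.08400223 -0.17506777 -0.38685093]
round_base [np.float64(0.476), np.float64(-0.1289), np.float64(0.0059)]
round_base [np.float64(0.4846), np.float64(-0.1397), np.float64(0.0748)]
rack_empty [np.float64(0.4714), np.float64(-0.0975), np.float64(0.5456)]
rack_empty [np.float64(0.4847), np.float64(-0.1379), np.float64(0.1428)]
spatula_grip [np.float64(0.5197), np.float64(-0.4309), np.float64(1.7126)]
square_base [np.float64(0.6175), np.float64(0.2579), np.float64(-0.0661)]
square_base [np.float64(0.6189), np.float64(0.2647), np.float64(-0.0845)]
```

View pics/final.png

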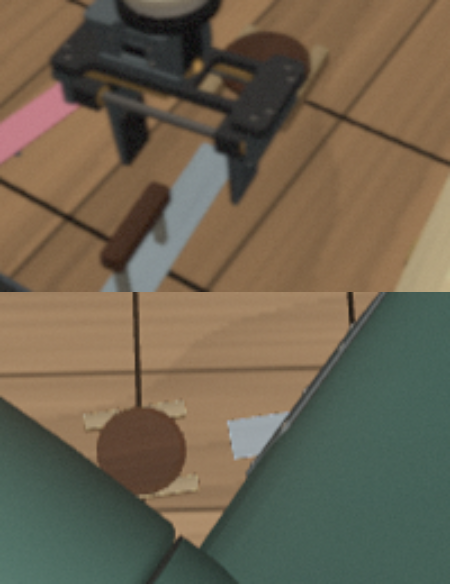

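Top view: the disc at (141,450) is centred on the battens. The spatula lies flat and clear of the rack, with its tip at (235,440) and the gripper away from it. The disc and rack fits agree to about 2 mm.

>>> drive_tool(plan=[{"delta_pos": [0, 0, 0], "dr": [0, 0, 0], "grip": 0}, {"delta_pos": [0, 0, 0], "dr": [0, 0, 0], "grip": 0}, {"delta_pos": [0, 0, 0], "dr": [0, 0, 0], "grip": 0}])

```text
time: 20.08
tool_pos: [0.6249, -0.4634, 0.2509]
tool_rot: [[-0.125, 0.992, -0.0], [0.992, 0.125, -0.0], [-0.0, -0.0, -1.0]]
ft_force: [-0.4, -0.6, 0.7]
gripper_width: 0.999
grasp_force: 0.0
```

```bash
python3 -c "
from rig import ctrl
print(ctrl.hand_in())"
```

```text
the job is handed in; nothing more can be done
None
```

Handed in at about 20 s: the round base sits centred on the empty battens to about 2 mm by the top camera, the spatula lies flat on the bench clear of it, and the square base was left alone; no verdict was returned.

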